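Seat the locating pins of a fretboard

TASK

The fretboard of this ukulele neck is located by three cork-capped brass pins that still stand proud. With a fingertip, gently press them down one after the other until each head is fully home on its felt washer: first the pin at the wide heel end, then the one at the narrow end by the headstock, and last the one in the middle. Only press, do not grip or pull the pins or push hard on the neck, and leave the bottle, the cup and the file as they are.

Things in the scene. Friction and masses are not known exactly. Their poses are not given: they have to be found in the camera images.
- neck: Ukulele neck, face up in a cradle (plywood base 340 x 130 x 18), all fixed to the bench, in any direction (mm). Origin on the bench under mid-fretboard; +x to headstock, z up. Dark fretboard x -130 to 130, 48 wide at the heel end (-x), 36 at the nut end, top at z 59. Beyond the white nut (top z 61) a pale 64 wide headstock to x 265, top z 50; at the other end a pale heel to x -175, top z 52.
- glue: Small white glue bottle with a grey cap, diameter 48 mm, height 95 mm, standing loose beside the cradle. Origin at the centre of its underside. Leave alone.
- pot: Open steel cup, diameter 64 mm, height 60 mm, standing loose beside the cradle on the same side as the bottle. Origin at the centre of its underside. Leave alone.
- file: Flat file with a wooden handle, 190 mm long, 24 mm high at most, lying loose on the other side of the cradle. Origin underneath it, about the middle. Leave alone.
- pin_heel_top (a point): Centre of the top of the locating pin near the wide (heel) end, on the neck's centre line at x = -90 mm. The three pins look alike: upright, round brass head, diameter 22 mm, 5 mm thick, with a cork cap, diameter 20 mm, 5 mm thick. With the pin home the cap's top is 72 mm above the bench, 13 above the fretboard (3 mm thick felt washer under the head); it starts 8 to 12 mm higher.
- pin_heel (a joint): How far this pin has been pushed down, m: 0.012 = fully home (head on its felt washer), starts between 0 and 0.004; negative = pulled up. The pin slides straight down against a steady drag of about 4 N, stays where it is left, and stops firmly at home. Its cork cap is springy: it gives 0.2 mm per N, up to 4.5 mm (so nearly 1 mm while the pin slides).
- pin_nut_top (a point): Centre of the top of the locating pin near the narrow (nut, headstock) end, on the neck's centre line at x = 90 mm. The three pins look alike: upright, round brass head, diameter 22 mm, 5 mm thick, with a cork cap, diameter 20 mm, 5 mm thick. With the pin home the cap's top is 72 mm above the bench, 13 above the fretboard (3 mm thick felt washer under the head); it starts 8 to 12 mm higher.
- pin_nut (a joint): How far this pin has been pushed down, m: 0.012 = fully home (head on its felt washer), starts between 0 and 0.004; negative = pulled up. The pin slides straight down against a steady drag of about 4 N, stays where it is left, and stops firmly at home. Its cork cap is springy: it gives 0.2 mm per N, up to 4.5 mm (so nearly 1 mm while the pin slides).
- pin_middle_top (a point): Centre of the top of the locating pin in the middle of the fretboard, on the neck's centre line at x = 0. The three pins look alike: upright, round brass head, diameter 22 mm, 5 mm thick, with a cork cap, diameter 20 mm, 5 mm thick. With the pin home the cap's top is 72 mm above the bench, 13 above the fretboard (3 mm thick felt washer under the head); it starts 8 to 12 mm higher.
- pin_middle (a joint): How far this pin has been pushed down, m: 0.012 = fully home (head on its felt washer), starts between 0 and 0.004; negative = pulled up. The pin slides straight down against a steady drag of about 4 N, stays where it is left, and stops firmly at home. Its cork cap is springy: it gives 0.2 mm per N, up to 4.5 mm (so nearly 1 mm while the pin slides).

How it is judged:
On the way, in this order (a step that is already met when the one before it is completed fails the run):
1. the pin near the wide (heel) end is pressed home (value of joint pin_heel above 0.01 m), for 0.1 s.
2. the pin near the narrow (nut, headstock) end is pressed home (value of joint pin_nut above 0.01 m), for 0.1 s.
3. the pin in the middle of the fretboard is pressed home (value of joint pin_middle above 0.01 m), for 0.1 s.
At the end, for the whole second after the job is handed in: All three pins are home (pushed down at least 10 of 12 mm), and the bottle, cup and file stand or lie within 20 mm of where they were, not tipped over (value of joint each of pin_heel, pin_nut, pin_middle above 0.01 m and distance of each of glue, pot, file from where it was at the start of the episode below 0.02 m and angle between each of glue, pot, file's own z axis and vertical below 0.2 rad); the robot touches nothing.
It fails at once if the narrow-end pin is pushed down (past 6 mm) before the heel-end pin is home (value of joint pin_nut above 0.006 m and value of joint pin_heel below 0.0095 m).
It fails at once if the middle pin is pushed down (past 6 mm) before both end pins are home (value of joint pin_middle above 0.006 m and value of joint any of pin_heel, pin_nut below 0.0095 m).
It fails at once if a pin is pulled up by more than 4 mm above its highest starting height (value of joint any of pin_heel, pin_nut, pin_middle below -0.004 m).
It fails at once if the robot presses or grips the neck or its pins with more than 25 N (contact force between any of the fingers, the arm and neck above 25 N).
It fails at once if the bottle, cup or file is moved by more than 20 mm (distance of any of glue, pot, file from where it was at the start of the episode above 0.02 m).
It also fails if it takes over 42 s, if anything falls off the work surface, if the arm or the gripper's body presses on something with over 40 N, if the wrist force passes 120 N, or if a joint passes its speed limit or range.

ROBOT

A 6-joint arm with a two-finger parallel gripper is mounted at the origin on the work surface. World frame = base frame: x ahead of the robot, y to its left, z up, the work surface at z = 0. Lengths are in m, angles in rad, forces in N, time in s.
With the tool pointing down it reaches from about 0.3 to 0.825 m from the base axis. Payload 5.4 kg.
Tool frame: the origin (TCP) lies midway between the tips of the shut fingers; the grasp point (between the pads) lies 19 mm behind it (r.tcp_to_grasp is the distance from the TCP to the grasp point, in m); z points along the fingers, y is the line along which they close (so a half turn about z gives the same grasp; the last joint's range is limited). The gripper opens to 92 mm and grips with 3 to 60 N. Pads are 20 mm wide; open, the fingers measure 128 mm over their backs; the gripper's body (75 mm by 189 mm) begins 69 mm behind the grasp point.
Start: joints at [-1.491, 0.158, 1.597, -0, 1.386, -0.21], TCP at [0.164, -0.551, 0.215] pointing down, gripper open.
Joint ranges: [-2.91, 2.91], [-0.94, 2.29], [0.18, 2.7], [-1.29, 4.43], [0.17, 2.64], [-3, 3]. Speed limits (rad/s): [2.57, 2.57, 3.14, 3.14, 3.14, 3.14].

INTERFACE

Orientations are given as a unit quaternion [w, x, y, z].
In Python, from plant import r gives the robot as it stands. The module is installed in compiled form; this text tells all that it offers.
- The arm moves only by the tool send_rows, never from a script. Its arguments are lists of equal length, an entry for each row: "xyz": the shift along the tool's x, y, z in m, a list of three; "spin": the turn about the tool's z in degrees; "gripper": the gripper command: -1 is fully open, 1 is shut, values between are in proportion. In form: {"xyz": [[x, y, z], ...], "spin": [spin, ...], "gripper": [gripper, ...]}. A call has 1 to 12 rows; each row is the pose to reach, as a shift and turn from the pose commanded when the call began, along the tool's axes at that moment; what a row does not reach only later rows make up. A row lasts 1/8 s, in which the tool goes at most 62.5 mm and 10.7 degrees, less where a joint would pass 70% of its speed; a pose out of reach is approached as far as the arm can. A call with a gripper value outside its range is refused whole. The fingers move at their own pace and stop on an object; the grip force is fixed at half the most. Time passes only in rows, so rows that repeat a pose let the fingers close. It gives the time, the measured TCP pose, the force, the opening and the grip force at its end, in the units of the state.
- r.read_state(): the state, without advancing time (a new reading comes with each control period).
- r.snapshot(name): name is "scene" or "top" or "wrist"; returns the picture (480x640x3 uint8, red, green, blue); there is no depth.
- r.camera_model(name): a dict with "fx", "fy", "cx", "cy" (pixels), "rvec" (rotation vector, rad) and "tvec" (3), from world to camera coordinates, as OpenCV has them; the wrist camera has in their place "T_tool_cam" (4x4, takes a point from camera to tool coordinates, whose origin is the TCP and whose axes are the flange's). Camera axes: x right, y down, z forward; pixel columns grow to the right and rows downward; lengths in m; the calibration is good to about 2 mm. A picture is of the moment at which its call begins: read the wrist's pose just before it. camera_model takes no time and is no camera call.
- r.job_done(): hands the job in; it is judged then, once.
Trained networks look in the newest picture that a camera, given by its name, has taken for a name from the list of things; names that differ only in an ending like _2 or _b are one class to them, and where a whole thing is asked for, a point or a joint stands for the part that bears it (a point fixed in the world has none). Each returns a list of dicts, best first, with "score" (0 to 1); they miss things now and then, are a little off and sometimes report something else, mostly with a low value. They report only what shows in the picture. A call takes as long as a camera call.
- r.silhouettes(label, camera): "pixels" (480x640 bool, what is visible of it) and "bbox" ([left, top, width, height] in pixels, round what is visible of it).
- r.spot_point(label, camera): "uv" ([column, row] in pixels: a listed point, or the origin of a listed thing).
The state is a dict: "time": time; "joint_positions": joint angles; "qvel": joint speeds; "joint_efforts": joint torques, N m; "eef_pos": TCP position; "eef_rot": TCP orientation; "contact_force": force on the tool from outside, world axes, zero at the start; "moment": the same for the moment, N m; "width": finger opening in m; "grasp_force": force on a finger pad.
Only numpy, scipy, OpenCV 4.12 (cv2) and the standard library are available. Lean on these libraries where they do the work, as an engineer would, in place of code of your own. Each camera call takes 0.05 s, during which the arm holds its last target. There are 200 camera calls.

## Working session

There is one attempt and no reset: what is moved stays moved. The work goes in short steps, Python scripts to look and compute and a tool call to move; the robot and the scene stay as the last step left them, time stands still between calls to the robot, and variables do not carry over. Pictures are saved under pics/ and viewed, at most 10 in all, crops included, and the job is handed in when it is done.

Besides the shell and the picture viewer there is one more tool, called after "Request:" as name(argument=value, ...) on one line, values as JSON. send_rows: Moves the arm, as the interface text tells. Its arguments: {"type":"object","properties":{"xyz":{"type":"array","items":{"type":"array","items":{"type":"number"}}},"spin":{"type":"array","items":{"type":"number"}},"gripper":{"type":"array","items":{"type":"number"}}},"required":["xyz","spin","gripper"]}

```bash
mkdir -p pics
cat > h.py <<'E'
import numpy as np, cv2
from plant import r
from scipy.spatial.transform import Rotation as R
def ray(cam,uv,st=None):
    m=r.camera_model(cam)
    d=np.array([(uv[0]-m['cx'])/m['fx'],(uv[1]-m['cy'])/m['fy'],1.])
    if 'rvec' in m:
        Rm=R.from_rotvec(np.ravel(m['rvec'])).as_matrix(); return -Rm.T@np.ravel(m['tvec']),Rm.T@d
    q=st['eef_rot']; Rt=R.from_quat([q[1],q[2],q[3],q[0]]).as_matrix(); T=np.array(m['T_tool_cam'])
    return np.array(st['eef_pos'])+Rt@T[:3,3],Rt@T[:3,:3]@d
def atz(cam,uv,z,st=None):
    o,d=ray(cam,uv,st); return o+d*(z-o[2])/d[2]
def save(cam):
    im=r.snapshot(cam); return im
E
python3 - <<'E'
from h import *
s=r.read_state(); print(s['eef_pos'],s['eef_rot'],s['contact_force'],s['width'])
im={}
for c in ['top','scene']:
    im[c]=r.snapshot(c)
    cv2.imwrite(f'pics/{c}0.png',im[c][:,:,::-1])
    for n,z in [('pin_heel_top',.082),('pin_nut_top',.082),('pin_middle_top',.082),('neck',0.),('glue',0),('pot',0),('file',0)]:
        for p in r.spot_point(n,c)[:2]: print(c,n,round(p['score'],2),np.round(p['uv'],1),np.round(atz(c,p['uv'],z),4))
E
```

```text
[ 0.1642399  -0.55040194  0.21364353] [-9.13460983e-04  9.89517508e-01  1.44410061e-01  4.51259502e-05] [-0.13913712 -0.52591361  0.40426176] 0.0920365339624352
top pin_heel_top 0.6 [388.7 258.4] [ 0.5125 -0.0772  0.082 ]
top pin_nut_top 0.57 [424.3 218.2] [ 0.5803 -0.1392  0.082 ]
top pin_nut_top 0.42 [461.5 177.9] [ 0.6494 -0.2049  0.082 ]
top pin_middle_top 0.66 [424.7 217.8] [ 0.581  -0.1399  0.082 ]
top neck 0.64 [416.5 223.9] [ 0.5837 -0.1417  0.    ]
top glue 0.85 [350.8 209.3] [ 0.6125 -0.0197  0.    ]
top pot 0.89 [397.7 138.4] [ 0.7484 -0.1109  0.    ]
top file 0.72 [473.1 267.9] [ 0.5006 -0.2435  0.    ]
scene pin_heel_top 0.55 [228.6 242.5] [ 0.5165 -0.0766  0.082 ]
scene pin_nut_top 0.66 [146.7 350.5] [ 0.6502 -0.1998  0.082 ]
scene pin_nut_top 0.41 [251.2 433.8] [ 0.7807 -0.1082  0.082 ]
scene pin_middle_top 0.46 [186.5 290.9] [ 0.5806 -0.1443  0.082 ]
scene neck 0.78 [202.5 323.4] [ 0.5794 -0.139   0.    ]
scene neck 0.16 [247.  432.8] [ 0.7473 -0.1142  0.    ]
scene glue 0.97 [292.3 318.3] [ 0.613  -0.0167  0.    ]
scene pot 0.94 [248.3 433.7] [ 0.7489 -0.113   0.    ]
scene file 0.83 [126.6 297.3] [ 0.498  -0.2375  0.    ]
```

View pics/top0.png

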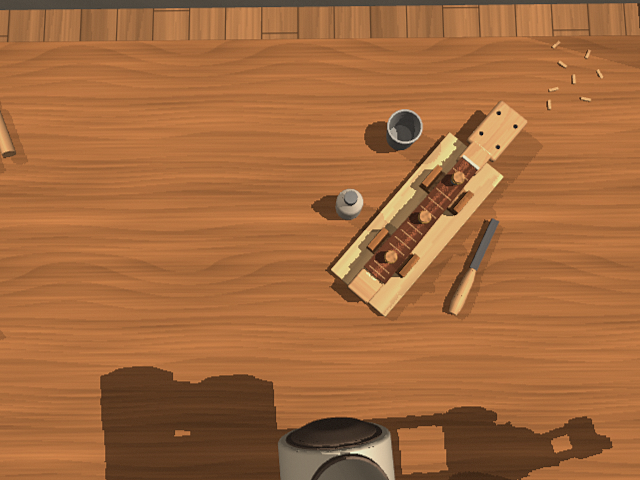

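View pics/scene0.png

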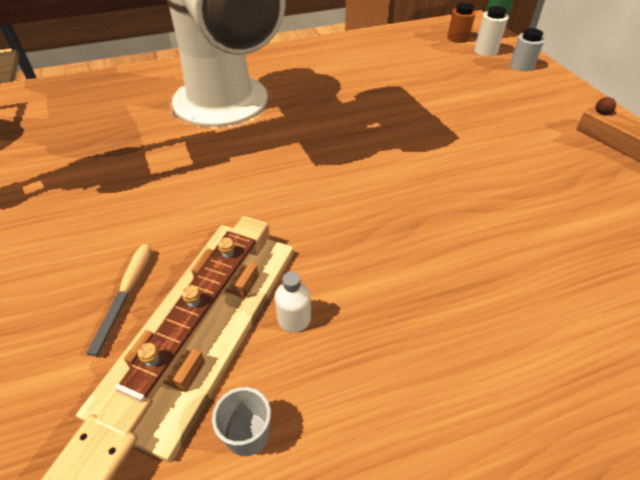

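Top and scene views agree. The pins run from the heel at (389,258) through the middle at (424,218) to the nut at (460,178) in the top picture, with the headstock at upper right. I'll move above the heel pin with the fingers shut and aligned with the neck.

Request:
send_rows(xyz=[[0.47, -0.354, 0], [0.47, -0.354, 0], [0.47, -0.354, 0], [0.47, -0.354, 0], [0.47, -0.354, 0], [0.47, -0.354, 0], [0.47, -0.354, 0], [0.47, -0.354, 0], [0.47, -0.354, 0], [0.47, -0.354, 0], [0.47, -0.354, 0], [0.47, -0.354, 0]], spin=[-31, -31, -31, -31, -31, -31, -31, -31, -31, -31, -31, -31], gripper=[1, 1, 1, 1, 1, 1, 1, 1, 1, 1, 1, 1])

```text
time: 2.3
eef_pos: [0.5131, -0.0781, 0.2146]
eef_rot: [0.0, 0.915, 0.403, -0.0]
contact_force: [-0.6, 0.6, -0.9]
width: 0.0005
grasp_force: 0.0
```

Request:
send_rows(xyz=[[0, 0, 0], [0, 0, 0]], spin=[0, 0], gripper=[1, 1])

```text
time: 2.55
eef_pos: [0.5132, -0.0783, 0.2147]
eef_rot: [0.0, 0.915, 0.403, 0.0]
contact_force: [-0.1, -0.3, -0.2]
width: 0.0007
grasp_force: 0.0
```

Run:
```python
from h import *
s=r.read_state(); print(s['time'],s['eef_pos'],s['eef_rot'],s['contact_force'],s['width'])
im=r.snapshot('wrist'); cv2.imwrite('pics/w1.png',im[:,:,::-1])
q=s['eef_rot']; Rt=R.from_quat([q[1],q[2],q[3],q[0]]).as_matrix(); print(Rt.round(3))
print(np.round(r.camera_model('wrist')['T_tool_cam'],3))
for n in ['pin_heel_top','pin_nut_top','pin_middle_top']:
    for p in r.spot_point(n,'wrist')[:3]:
        w=atz('wrist',p['uv'],.082,s); print(n,round(p['score'],2),np.round(p['uv'],1),w.round(4),'tool',(Rt.T@(w-s['eef_pos'])).round(4))
```

```text
2.55 [ 0.51320467 -0.07833107  0.21467411] [7.12135720e-05 9.15262639e-01 4.02857662e-01 1.61167704e-05] [-0.09358779 -0.26119918 -0.23940732] 0.00065285702378409
[[ 0.675  0.737  0.   ]
 [ 0.737 -0.675 -0.   ]
 [-0.     0.    -1.   ]]
[[ 0.    -0.968 -0.251  0.07 ]
 [ 1.     0.001 -0.002  0.   ]
 [ 0.002 -0.251  0.968 -0.171]
 [ 0.     0.     0.     1.   ]]
pin_heel_top 0.78 [319.  233.7] [ 0.5134 -0.0832  0.082 ] tool [-0.0035  0.0035  0.1327]
pin_nut_top 0.83 [536.4 227.1] [ 0.6513 -0.2016  0.082 ] tool [0.0024 0.1851 0.1327]
pin_middle_top 0.66 [422.5 229. ] [ 0.5801 -0.1387  0.082 ] tool [0.0007 0.0901 0.1327]
```

View pics/w1.png

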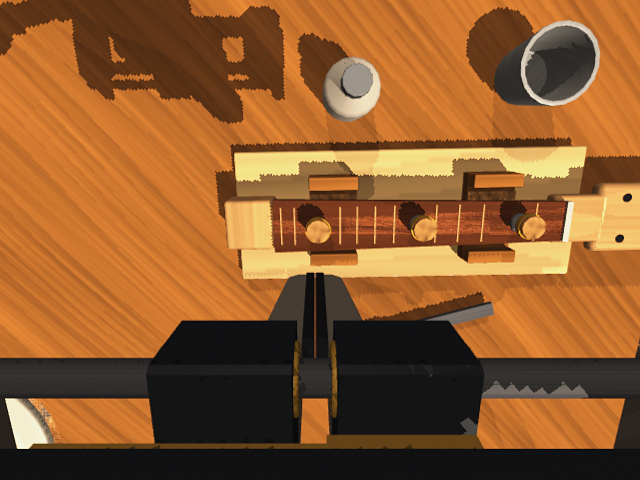

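The wrist view shows cap centres at about (318,230) heel, (424,228) middle and (532,227) nut. The heel network point is a few pixels low, so the heel pin is about (+1, +3) mm in tool axes. Descending.

Request:
send_rows(xyz=[[0.001, 0.003, 0.04], [0.001, 0.003, 0.08], [0.001, 0.003, 0.11], [0.001, 0.003, 0.122], [0.001, 0.003, 0.126], [0.001, 0.003, 0.129], [0.001, 0.003, 0.132], [0.001, 0.003, 0.135], [0.001, 0.003, 0.138], [0.001, 0.003, 0.138]], spin=[1, 1, 1, 1, 1, 1, 1, 1, 1, 1], gripper=[1, 1, 1, 1, 1, 1, 1, 1, 1, 1])

```text
time: 4.0
eef_pos: [0.5172, -0.079, 0.077]
eef_rot: [0.001, 0.918, 0.396, 0.001]
contact_force: [1.2, -0.6, 2.9]
width: 0.0004
grasp_force: 1.3
```

Request:
send_rows(xyz=[[0, 0, 0.002], [0, 0, 0.004], [0, 0, 0.0055], [0, 0, 0.0065], [0, 0, 0.0065]], spin=[0, 0, 0, 0, 0], gripper=[1, 1, 1, 1, 1])

```text
time: 4.62
eef_pos: [0.517, -0.079, 0.0708]
eef_rot: [0.0, 0.918, 0.396, 0.0]
contact_force: [1.1, -0.8, 7.7]
width: 0.0005
grasp_force: 3.6
```

Force 7.7 N at z 0.0708 means the heel pin is home. Going to the nut pin, over the middle one.

Request:
send_rows(xyz=[[0, 0, -0.03], [0, 0, -0.06], [0.002, 0.05, -0.06], [0.002, 0.1, -0.06], [0.002, 0.15, -0.06], [0.002, 0.181, -0.06], [0.002, 0.181, -0.06], [0.002, 0.181, -0.06], [0.002, 0.181, -0.06]], spin=[0, 0, 0, 0, 0, 0, 0, 0, 0], gripper=[1, 1, 1, 1, 1, 1, 1, 1, 1])

```text
time: 5.75
eef_pos: [0.6484, -0.2004, 0.1298]
eef_rot: [-0.001, 0.918, 0.396, -0.0]
contact_force: [1.3, 0.4, -0.6]
width: 0.0002
grasp_force: 0.0
```

Run:
```python
from h import *
s=r.read_state(); print(s['time'],s['eef_pos'])
im=r.snapshot('wrist'); cv2.imwrite('pics/w2.png',im[:,:,::-1])
q=s['eef_rot']; Rt=R.from_quat([q[1],q[2],q[3],q[0]]).as_matrix()
for n,z in [('pin_heel_top',.072),('pin_nut_top',.082),('pin_middle_top',.082)]:
    for p in r.spot_point(n,'wrist')[:3]:
        w=atz('wrist',p['uv'],z,s); print(n,round(p['score'],2),np.round(p['uv'],1),w.round(4),'tool',(Rt.T@(w-s['eef_pos'])).round(4))
```

```text
5.75 [ 0.64837522 -0.20043819  0.12981372]
pin_heel_top 0.55 [ 35.4 266.6] [ 0.5112 -0.0814  0.072 ] tool [-0.0076 -0.1814  0.0581]
pin_nut_top 0.58 [316.4 259.8] [ 0.6494 -0.2008  0.082 ] tool [0.0004 0.001  0.0478]
pin_middle_top 0.76 [166.7 264.6] [ 0.5797 -0.1395  0.082 ] tool [-0.0028 -0.0917  0.048 ]
```

View pics/w2.png

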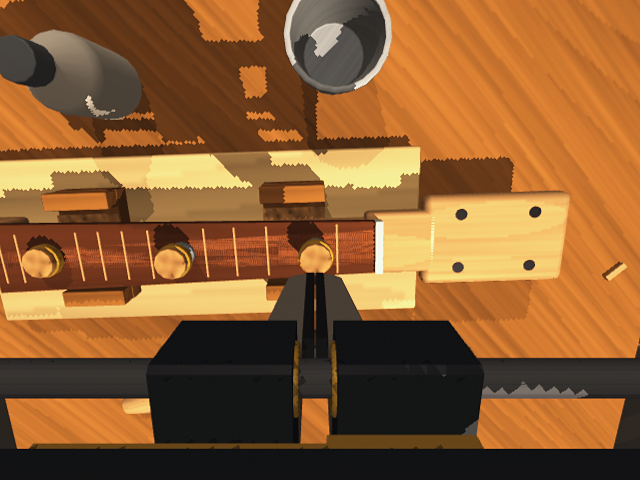

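The fingertip is over the nut pin at (316,257). The heel pin at (42,262) is visibly down. The remaining error is about 1 mm, so I'll press.

Request:
send_rows(xyz=[[0.001, 0.001, 0.03], [0.001, 0.001, 0.04], [0.001, 0.001, 0.044], [0.001, 0.001, 0.047], [0.001, 0.001, 0.05], [0.001, 0.001, 0.053], [0.001, 0.001, 0.056], [0.001, 0.001, 0.058], [0.001, 0.001, 0.059], [0.001, 0.001, 0.059], [0.001, 0.001, 0.059]], spin=[0, 0, 0, 0, 0, 0, 0, 0, 0, 0, 0], gripper=[1, 1, 1, 1, 1, 1, 1, 1, 1, 1, 1])

```text
time: 7.32
eef_pos: [0.6512, -0.2019, 0.0715]
eef_rot: [0.001, 0.918, 0.396, 0.0]
contact_force: [1.9, -1.3, 4.4]
width: 0.0005
grasp_force: 2.0
```

Request:
send_rows(xyz=[[0, 0, 0.0005], [0, 0, 0.001], [0, 0, 0.001], [0, 0, 0.001]], spin=[0, 0, 0, 0], gripper=[1, 1, 1, 1])

```text
time: 7.82
eef_pos: [0.6512, -0.2019, 0.071]
eef_rot: [0.001, 0.918, 0.396, 0.0]
contact_force: [0.1, -0.1, 6.7]
width: 0.0002
grasp_force: 3.3
```

Force rose to 6.7 N, so the nut pin is home. Now the middle pin, going up first and then over.

Request:
send_rows(xyz=[[0, 0, -0.03], [0, 0, -0.05], [-0.001, -0.05, -0.05], [-0.001, -0.092, -0.05], [-0.001, -0.092, -0.05], [-0.001, -0.092, -0.05], [-0.001, -0.092, -0.05]], spin=[0, 0, 0, 0, 0, 0, 0], gripper=[1, 1, 1, 1, 1, 1, 1])

```text
time: 8.7
eef_pos: [0.5842, -0.1401, 0.1205]
eef_rot: [0.0, 0.919, 0.395, 0.0]
contact_force: [0.5, 0.4, -0.4]
width: 0.0006
grasp_force: 0.0
```

Run:
```python
from h import *
s=r.read_state(); print(s['time'],s['eef_pos'])
im=r.snapshot('wrist'); cv2.imwrite('pics/w3.png',im[:,:,::-1])
```

```text
8.7 [ 0.5841566  -0.14014138  0.12045737]
```

View pics/w3.png

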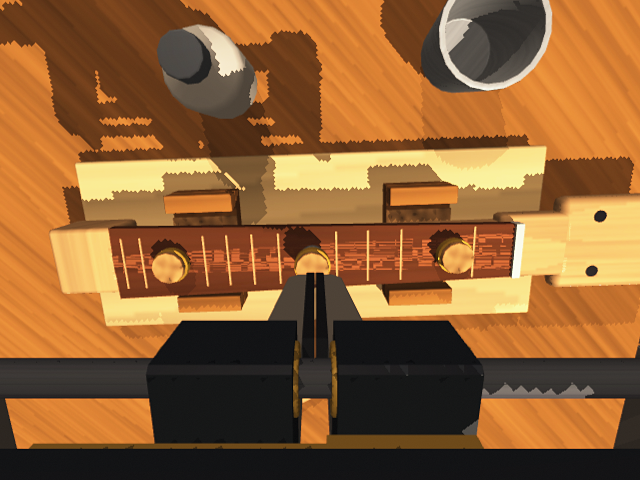

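The middle cap is at (312,262), about 2 mm to the heel side of the tip. Both end pins are down. Press.

Request:
send_rows(xyz=[[-0.001, -0.002, 0.02], [-0.001, -0.002, 0.031], [-0.001, -0.002, 0.035], [-0.001, -0.002, 0.038], [-0.001, -0.002, 0.041], [-0.001, -0.002, 0.044], [-0.001, -0.002, 0.047], [-0.001, -0.002, 0.049], [-0.001, -0.002, 0.0505], [-0.001, -0.002, 0.0505], [-0.001, -0.002, 0.0505]], spin=[0, 0, 0, 0, 0, 0, 0, 0, 0, 0, 0], gripper=[1, 1, 1, 1, 1, 1, 1, 1, 1, 1, 1])

```text
time: 10.12
eef_pos: [0.5814, -0.1387, 0.0707]
eef_rot: [0.0, 0.918, 0.396, 0.0]
contact_force: [-3.1, 0.4, 8.9]
width: 0.0003
grasp_force: 4.2
```

All three pins are home (8.9 N here). Retreat and check.

Request:
send_rows(xyz=[[0, 0, -0.03], [0, 0, -0.08], [0, 0, -0.13], [0, 0, -0.15], [0, 0, -0.15], [0, 0, -0.15]], spin=[0, 0, 0, 0, 0, 0], gripper=[1, 1, 1, 1, 1, 1])

```text
time: 10.88
eef_pos: [0.5803, -0.1381, 0.2176]
eef_rot: [-0.001, 0.918, 0.396, -0.001]
contact_force: [-0.8, 0.5, -1.3]
width: 0.0007
grasp_force: 0.0
```

Run:
```python
from h import *
s=r.read_state(); print(s['time'],s['eef_pos'],s['contact_force'])
im=r.snapshot('scene'); cv2.imwrite('pics/s2.png',cv2.resize(im[200:400,80:300,::-1],None,fx=2.7,fy=2.7,interpolation=cv2.INTER_CUBIC))
```

```text
10.875 [ 0.58026924 -0.13807205  0.21760064] [-0.77022152  0.54985367 -1.32422083]
```

View pics/s2.png

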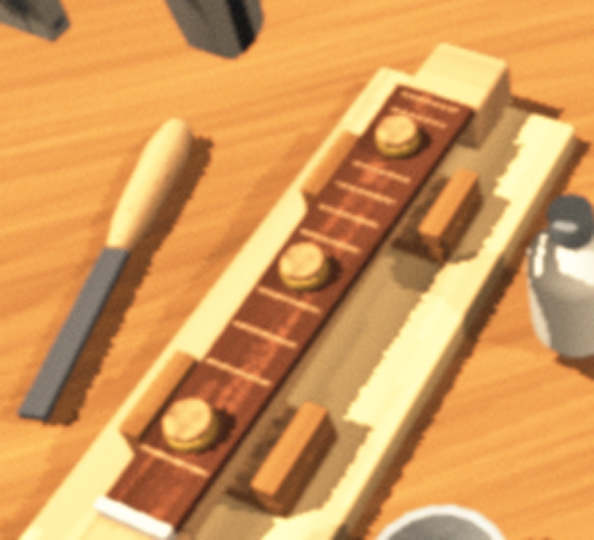

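In the crop, all three heads at (398,137), (303,265) and (190,425) sit low on the board. The file, bottle and cup are where they were.

```bash
python3 -c "
from plant import r
print(r.job_done())"
```

```text
the job is handed in; nothing more can be done
None
```

All three pins were pressed home in order (heel, nut, middle) with end-of-press forces of 6.7 to 8.9 N; the bottle, cup and file look undisturbed, and the job is handed in (no verdict was returned).

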